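Hang the vial carousel in the autosampler well and twist it locked

ROBOT

A 6-joint arm with a two-finger parallel gripper is mounted at the origin on the work surface. World frame = base frame: x ahead of the robot, y to its left, z up, the work surface at z = 0. Lengths are in mm, angles in rad, forces in N, time in s.
With the tool pointing down it reaches from about 350 to 875 mm from the base axis. Payload 4.2 kg.
Tool frame: the origin (TCP) lies at the very end of the fingers, on their centre line; the grasp point (between the pads) lies 19 mm behind it; z points along the fingers, y is the direction in which the jaws open and shut (so a half turn about z gives the same grasp; the last joint's range is limited). The gripper opens to 85 mm and grips with 20 to 120 N. Pads are 22 mm wide; open, the fingers measure 114 mm over their backs; the gripper's body (76 mm by 85 mm) begins 54 mm behind the grasp point. The pads swing forward as they close: fully open they stand 13 mm farther back than shut.
Start: joints at [1.584, 0.385, 0.008, 0, -1.194, -0.259], TCP at [152.051, 606.201, 231.312] pointing down, gripper open.
Joint ranges: [-3.14, 3.14], [-1.21, 2.06], [-1.07, 1.41], [-3.16, 2.05], [-2.99, -0.16], [-3.1, 3.1]. Speed limits (rad/s): [2.79, 2.79, 3.14, 3.14, 3.14, 3.14].

INTERFACE

Orientations are given as a unit quaternion [x, y, z, w].
In Python, from bench import arm gives the robot as it stands.
- The arm moves only by the tool apply_moves, never from a script. Its argument "plan" is one flat list of numbers, 5 for each row, row after row: the gripper's target within -1 to 1 (shut at 1, half-way at 0, fully open at -1), then the shift along the world's x, y, z in m, then the turn about the world's z in degrees. A call has 1 to 8 rows; each row is the pose to reach, as a shift and turn from the pose commanded when the call began; what a row does not reach only later rows make up. A row lasts 1/12 s, in which the tool goes at most 41.7 mm and 7.16 degrees, less where a joint would pass 70% of its speed; a pose out of reach is approached as far as the arm can. A call with a gripper value outside its range is refused whole. The fingers move at their own pace and stop on an object; the grip force is fixed at half the most. Time passes only in rows, so rows that repeat a pose let the fingers close. It gives the time, the measured TCP pose, the force and the opening at its end, in the units of the state.
- arm.read_state(): the state, without advancing time (a new reading comes with each control period).
- arm.get_image(name): name is "side" or "top" or "wrist"; returns a dict with "color" (400x640x3 uint8, red, green, blue), "range_z" (400x640 float32, mm along the optical axis (not along the pixel's ray), 0 where there is no reading), "camera_matrix" (3x3 intrinsics, pixels), "camera_from_world" (4x4, takes a point from world to camera coordinates); the wrist camera has in their place "mount" (4x4, takes a point from camera to tool coordinates, whose origin is the TCP and whose axes are the flange's). Camera axes: x right, y down, z forward; pixel columns grow to the right and rows downward; lengths in mm; the calibration is good to about 2 mm. A picture is of the moment at which its call begins: read the wrist's pose just before it.
- arm.job_done(): hands the job in, once; it reports no verdict.
The state is a dict: "clock": time; "joints": joint angles; "joint_vel": joint speeds; "joint_efforts": joint torques, N m; "position": TCP position; "ee_rot": TCP orientation; "contact_force": force on the tool from outside, world axes, zero at the start; "wrist_torque": the same for the moment, N m; "gripper_width": finger opening in mm.
Only numpy, scipy, OpenCV 4.12 (cv2) and the standard library are available. Lean on these libraries where they do the work, as an engineer would, in place of code of your own. Each camera call takes 0.05 s, during which the arm holds its last target.

TASK

Take the vial carousel that has two ears on its rim, lower it into the round well so that its ears go down through the two open gaps and hang on the ledge, then twist it clockwise (seen from above) under the steel hooks until both ears drop into the locking notches, and let go of it. Leave the other carousel, the one without ears, where it stands.

Things in the scene. Friction and masses are not known exactly. Their poses are not given: they have to be found in the camera images.
- eared_mid (a point): Carousel to mount, loose, 0.25-0.5 kg: grey drum, 104 dia, 58 high, blue-capped vials in its top; 2 opposite rim ears 12 wide, 8 thick, reaching 84 from the axis, undersides 44 above the bottom. On top a metal grip bar 56 long, 14 thick, spanning 78-104 above the bottom. Point: on the axis, 52 above the bottom (39 below bar centre). z up; x along bar and ears. Same after a half turn. (mm)
- plain_mid (a point): The other carousel, a bystander to leave alone: the same drum, vials and grip bar, 104 mm high, but no ears. Point: on its axis, 52 mm above its bottom. It may stand between the eared carousel and the well.
- well_ledge (a point): Well, fixed: white ring (ledge grey), outer radius 98, bore radius 60, floor 10 above bench; 2 opposite steel hook plates on it, at radius 70-98, tops (highest part) 94 above bench. Point: on the ring's axis at ledge height, 70 above bench. z up; x runs through both locking notches: the grip bar lies along it when locked. Notches: 38 wide, 8 deep below the ledge, raised stop at the far end. (mm)
- well_gap (a point): Middle of one of the two opposite open gaps in the ring, on the ledge, 80 mm from the well's axis, 55 degrees anticlockwise (from above) of a notch. An ear goes down here, with 15 degrees of room either way, then is twisted 55 degrees clockwise along the ledge to the notch. The hooks' undersides are 16 mm above the ledge, so an ear has 8 mm of play in height. Axes as the well's.

How it is judged (in metres and radians):
At the end, for the whole second after the job is handed in: The eared carousel rests upright (within 0.06 rad) in the well, axes within 20 mm, both ears down in the notches under the hooks: its mid point at most 4 mm above and 6 mm below ledge height, its grip bar within 0.3 rad of the line through the notches, at rest (horizontal distance between eared_mid and well_ledge below 0.02 m and z of eared_mid in the frame of well_ledge between -0.006 and 0.004 m and angle between the x axis of eared_mid and the x axis of well_ledge, either way round below 0.3 rad and angle between eared_mid's own z axis and vertical below 0.06 rad and linear speed of eared below 0.02 m/s); the robot touches nothing.
It fails at once if the carousel without ears is moved more than 30 mm or tipped over (distance of plain_mid from where it was at the start of the episode above 0.03 m or angle between plain_mid's own z axis and vertical above 0.4 rad).
It also fails if it takes over 42 s, if anything falls off the work surface, if the arm or the gripper's body presses on something with over 40 N, if the wrist force passes 120 N, or if a joint passes its speed limit or range.

## Working session

There is one attempt and no reset: what is moved stays moved. The work goes in short steps, Python scripts to look and compute and a tool call to move; the robot and the scene stay as the last step left them, time stands still between calls to the robot, and variables do not carry over. Pictures are saved under pics/ and viewed, and the job is handed in when it is done.

Besides the shell and the picture viewer there is one more tool, called after "Request:" as a command line: name --argument value ..., lists and objects as JSON in quotes. apply_moves: Moves the arm, as the interface text tells. Its arguments: {"type":"object","properties":{"plan":{"type":"array","items":{"type":"number"}}},"required":["plan"]}

```bash
mkdir -p pics
cat > h.py <<'E'
import numpy as np,cv2,pickle
from bench import arm
def grab(n,tag):
    s=arm.read_state(); im=arm.get_image(n); im['state']=s
    pickle.dump(im,open(f'pics/{tag}.pkl','wb'))
    cv2.imwrite(f'pics/{tag}.png',im['color'][:,:,::-1]); return im
def cloud(im):
    K=im['camera_matrix'];z=im['range_z'];v,u=np.mgrid[:z.shape[0],:z.shape[1]]
    P=np.stack([(u-K[0,2])/K[0,0]*z,(v-K[1,2])/K[1,1]*z,z],-1)
    T=np.linalg.inv(im['camera_from_world'])
    W=P@T[:3,:3].T+T[:3,3]; W[z==0]=np.nan; return W
E
python3 - <<'E'
from h import *
for n in('top','side'):
    im=grab(n,n+'0');W=cloud(im)
s=arm.read_state();print({k:np.round(v,3) for k,v in s.items()})
E
```

```text
{'clock': np.float64(0.1), 'joints': array([ 1.584,  0.386,  0.007, -0.   , -1.194, -0.259]), 'joint_vel': array([-0.001,  0.   ,  0.002,  0.001,  0.   ,  0.   ]), 'joint_efforts': array([-1.0000e-03, -3.9332e+01,  1.8893e+01,  4.1980e+00, -3.0000e-03,
        0.0000e+00]), 'position': array([151.946, 605.728, 230.322]), 'ee_rot': array([ 0.992, -0.123, -0.   ,  0.001]), 'contact_force': array([-0.552,  0.426,  0.504]), 'wrist_torque': array([ 0.037, -0.014,  0.003]), 'gripper_width': np.float64(85.427)}
```

View pics/top0.png

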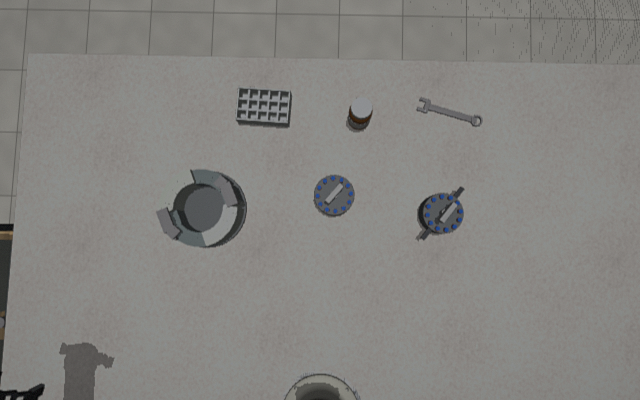

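View pics/side0.png

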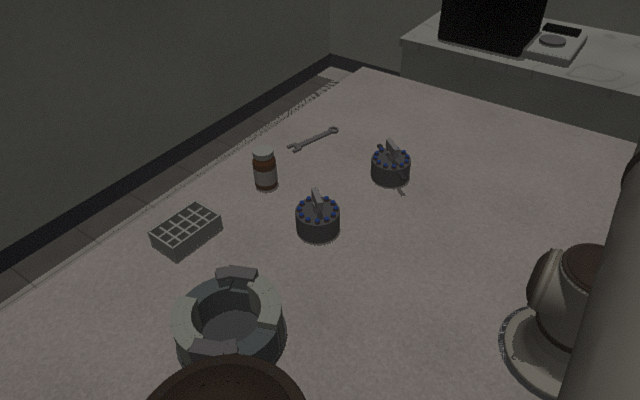

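The top view shows the well at about (203,208), the plain carousel at (334,195) and the eared one at (443,213), with its bar and ears diagonal. Next I measure them with depth.

Run:
```python
from h import *
for n in('top0','side0'):
    im=pickle.load(open(f'pics/{n}.pkl','rb'));W=cloud(im)
    print(n,im['camera_matrix'][0,0],np.linalg.inv(im['camera_from_world'])[:3,3])
    for (u,v) in [(203,208),(334,195),(443,213),(500,300)]:
        if n=='top0':print(u,v,W[v,u].round())
    if n=='top0':
        for nm,(u0,u1,v0,v1) in dict(well=(145,260,155,260),plain=(300,370,160,230),eared=(400,480,170,250)).items():
            c=im['color'][v0:v1,u0:u1,::-1]
            f=6 if nm=='well' else 8
            c=cv2.resize(c,None,fx=f*.9,fy=f*.9,interpolation=cv2.INTER_CUBIC)
            cv2.imwrite(f'pics/c_{nm}.png',np.clip(c*1.6,0,255).astype(np.uint8)[:600,:800])
            P=W[v0:v1,u0:u1].reshape(-1,3);P=P[~np.isnan(P[:,2])]
            h,e=np.histogram(P[:,2],bins=np.arange(-5,125,5));print(nm,list(zip(e[:-1].astype(int),h)))
```

```text
top0 390.77972162087053 [ 477.11297913  -16.29327422 1051.01119221]
203 208 [522. 330.  11.]
334 195 [558. -19. 102.]
443 213 [ 522. -287.   91.]
500 300 [ 301. -463.   -1.]
well [(np.int64(-5), np.int64(2534)), (np.int64(0), np.int64(3865)), (np.int64(5), np.int64(725)), (np.int64(10), np.int64(985)), (np.int64(15), np.int64(81)), (np.int64(20), np.int64(69)), (np.int64(25), np.int64(62)), (np.int64(30), np.int64(72)), (np.int64(35), np.int64(71)), (np.int64(40), np.int64(59)), (np.int64(45), np.int64(70)), (np.int64(50), np.int64(64)), (np.int64(55), np.int64(97)), (np.int64(60), np.int64(155)), (np.int64(65), np.int64(402)), (np.int64(70), np.int64(470)), (np.int64(75), np.int64(72)), (np.int64(80), np.int64(383)), (np.int64(85), np.int64(1025)), (np.int64(90), np.int64(471)), (np.int64(95), np.int64(273)), (np.int64(100), np.int64(0)), (np.int64(105), np.int64(0)), (np.int64(110), np.int64(0)), (np.int64(115), np.int64(0))]
plain [(np.int64(-5), np.int64(1748)), (np.int64(0), np.int64(1810)), (np.int64(5), np.int64(18)), (np.int64(10), np.int64(1)), (np.int64(15), np.int64(0)), (
[... 717 characters left out ...]
)), (np.int64(15), np.int64(20)), (np.int64(20), np.int64(11)), (np.int64(25), np.int64(15)), (np.int64(30), np.int64(9)), (np.int64(35), np.int64(16)), (np.int64(40), np.int64(22)), (np.int64(45), np.int64(43)), (np.int64(50), np.int64(173)), (np.int64(55), np.int64(737)), (np.int64(60), np.int64(185)), (np.int64(65), np.int64(130)), (np.int64(70), np.int64(7)), (np.int64(75), np.int64(6)), (np.int64(80), np.int64(13)), (np.int64(85), np.int64(9)), (np.int64(90), np.int64(13)), (np.int64(95), np.int64(15)), (np.int64(100), np.int64(104)), (np.int64(105), np.int64(30)), (np.int64(110), np.int64(0)), (np.int64(115), np.int64(0))]
side0 487.084978186591 [ 54.78522199 657.93806726 797.21212048]
```

Run:
```python
from h import *
im=pickle.load(open('pics/top0.pkl','rb'));W=cloud(im)
def bar(u0,u1,v0,v1,z0,z1):
    P=W[v0:v1,u0:u1].reshape(-1,3);P=P[(P[:,2]>z0)&(P[:,2]<z1)]
    r=cv2.minAreaRect(P[:,:2].astype(np.float32));c=P.mean(0)
    w,V=np.linalg.eigh(np.cov(P[:,:2].T));a=np.degrees(np.arctan2(V[1,1],V[0,1]))
    print(len(P),c.round(1),'ang',a.round(1),'rect',r, P[:,2].min().round(),P[:,2].max().round())
print('plain');bar(300,370,160,230,90,115);bar(300,370,160,230,52,75)
print('eared');bar(400,480,170,250,90,115);bar(400,480,170,250,52,75)
bar(400,480,170,250,40,56)
print('well hooks');
for b in((145,185,195,245),(188,240,160,205)): bar(*b,87,105)
```

```text
plain
135 [561.8 -18.9 103.4] ang 140.2 rect ((561.94921875, -18.64463996887207), (13.999580383300781, 54.66345977783203), 50.23505783081055) 93.0 107.0
1135 [561.5 -19.1  59.4] ang 46.6 rect ((562.4918212890625, -19.61487579345703), (101.34723663330078, 101.46843719482422), 46.48734664916992) 53.0 71.0
eared
162 [ 523.1 -295.1  102.3] ang 142.7 rect ((523.1843872070312, -296.2738952636719), (15.230722427368164, 56.56930160522461), 51.732173919677734) 90.0 108.0
1168 [ 522.2 -293.7   58.9] ang 147.5 rect ((524.9119873046875, -296.03558349609375), (131.30819702148438, 104.86680603027344), 0.49952560663223267) 52.0 74.0
346 [ 520.5 -290.8   52.5] ang 139.6 rect ((522.965576171875, -297.2611083984375), (102.79004669189453, 142.3146209716797), 17.978025436401367) 41.0 56.0
well hooks
448 [486.  389.9  93.3] ang -161.1 rect ((493.21051025390625, 390.13543701171875), (114.85455322265625, 50.65379333496094), 12.194282531738281) 87.0 99.0
388 [565.4 253.9  93.7] ang 59.0 rect ((577.7486572265625, 279.9250793457031), (150.98638916015625, 55.02327346801758), 63.61842727661133) 87.0 99.0
```

View pics/c_well.png

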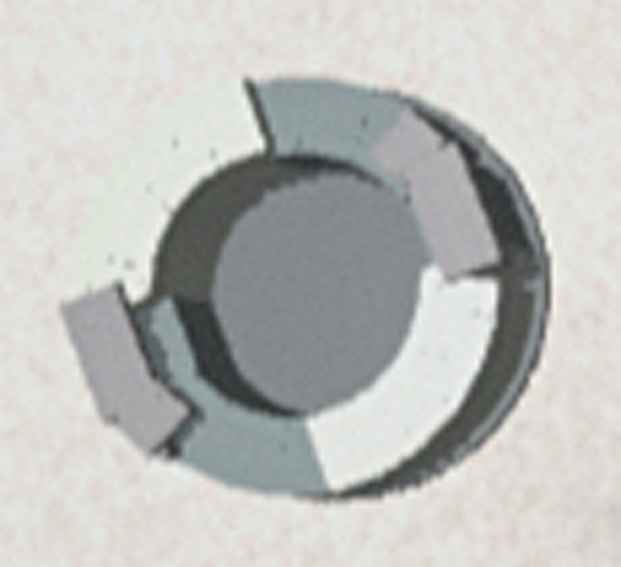

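View pics/c_eared.png

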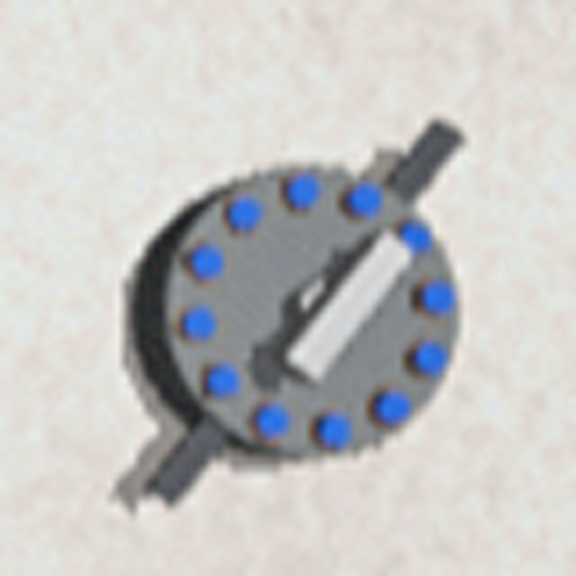

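The crop shows the steel hooks at (440,210) and (120,370). The grey ledge (gaps) lies at (310,120) and (250,450), and the white raised walls are at upper left and lower right. The eared carousel's bar is along its ears. Now I take the well's centre and angles in polar form.

Run:
```python
from h import *
from scipy.optimize import least_squares
im=pickle.load(open('pics/top0.pkl','rb'));W=cloud(im)
v,u=np.mgrid[155:260,145:260];P=W[155:260,145:260].reshape(-1,3);C=im['color'][155:260,145:260].reshape(-1,3).astype(int)
m=(P[:,2]>55)&(P[:,2]<105);P=P[m];C=C[m]
# fit: annulus 60..98 center by penalising points outside
f=lambda c:np.r_[np.maximum(np.hypot(*(P[:,:2]-c).T)-98,0),np.maximum(60-np.hypot(*(P[:,:2]-c).T),0)]
r=least_squares(f,[525,322],loss='soft_l1');c=r.x;print(c,r.cost)
d=P[:,:2]-c;R=np.hypot(*d.T);A=np.degrees(np.arctan2(d[:,1],d[:,0]))%360
print(np.percentile(R,[0,1,5,50,95,99,100]).round(1))
for a in range(0,360,5):
    s=(A>=a)&(A<a+5)&(R>72)&(R<96);s2=(A>=a)&(A<a+5)&(R<69)
    q=lambda s:(s.sum(),np.percentile(P[s,2],[10,50,90]).round(0) if s.sum()>2 else '',C[s].mean(0).round() if s.sum()>2 else '')
    print(a,*q(s),'|',*q(s2))
```

```text
[520.55399905 317.92935038] 76.10819405863
[ 59.1  61.7  62.8  82.1  97.7  99.7 102.6]
0 25 [68. 70. 72.] [90. 98. 99.] | 10 [56. 71. 72.] [70. 77. 77.]
5 25 [68. 70. 73.] [90. 98. 99.] | 7 [64. 70. 72.] [77. 84. 85.]
10 41 [69. 72. 87.] [86. 91. 91.] | 17 [68. 75. 87.] [74. 77. 76.]
15 32 [80. 87. 89.] [129. 132. 127.] | 11 [68. 86. 89.] [100. 102.  99.]
20 26 [84. 85. 88.] [140. 143. 138.] | 11 [64. 85. 88.] [97. 98. 96.]
25 29 [84. 87. 88.] [140. 143. 138.] | 12 [61. 82. 88.] [88. 89. 87.]
30 31 [84. 87. 88.] [140. 143. 138.] | 13 [63. 78. 87.] [80. 82. 79.]
35 27 [84. 86. 90.] [140. 143. 138.] | 14 [62. 81. 85.] [82. 84. 81.]
40 26 [84. 86. 88.] [139. 142. 137.] | 16 [59. 84. 87.] [82. 84. 81.]
45 26 [85. 87. 89.] [140. 143. 138.] | 16 [62. 80. 88.] [85. 87. 84.]
50 29 [85. 86. 89.] [140. 143. 138.] | 16 [61. 79. 89.] [85. 87. 84.]
55 28 [84. 86. 88.] [139. 142. 137.] | 15 [62. 81. 87.] [79. 81. 78.]
60 26 [85. 86. 88.] [140. 143. 138.] | 17 [61. 80. 87.] [80. 82. 79.]
65 28 [84. 86. 88.] [140. 143. 137.] | 14 [65. 78. 87.] [81. 83. 81.]
70 27 [85. 86. 88.] [140. 143. 137.] | 16 
[... 3156 characters left out ...]
 110.] | 2  
310 29 [92. 94. 96.] [107. 106. 108.] | 4 [62. 69. 70.] [81. 86. 87.]
315 26 [92. 95. 96.] [109. 108. 110.] | 5 [69. 70. 70.] [87. 95. 95.]
320 29 [93. 95. 96.] [109. 108. 110.] | 5 [68. 72. 73.] [86. 93. 94.]
325 13 [92. 94. 97.] [106. 106. 108.] | 3 [69. 71. 71.] [87. 95. 95.]
330 14 [68. 69. 72.] [ 94. 100. 102.] | 7 [68. 69. 71.] [89. 96. 97.]
335 26 [68. 70. 72.] [ 91.  98. 100.] | 6 [68. 69. 70.] [84. 91. 92.]
340 27 [68. 70. 72.] [89. 96. 97.] | 6 [68. 69. 72.] [86. 94. 94.]
345 28 [68. 70. 72.] [90. 98. 99.] | 8 [64. 70. 72.] [79. 85. 86.]
350 24 [67. 70. 73.] [90. 98. 99.] | 7 [66. 71. 73.] [81. 89. 89.]
355 30 [68. 70. 73.] [90. 98. 99.] | 7 [63. 68. 70.] [76. 82. 83.]
```

Measured: the well axis is near (520.6, 317.9), the notch line at about 113.5° and the gap line at about 168.5°. The eared carousel is near (523, -295.5) with its bar at about 142°. I'm moving over to it now.

Request:
apply_moves --plan '[-1,0.3,-0.2,0.02,-7,-1,0.3,-0.2,0.02,-14,-1,0.3,-0.2,0.02,-20,-1,0.3,-0.2,0.02,-25,-1,0.3,-0.2,0.02,-25,-1,0.3,-0.2,0.02,-25,-1,0.3,-0.2,0.02,-25,-1,0.3,-0.2,0.02,-25]'

```text
clock: 0.77
position: [430.1, 420.0, 249.6]
ee_rot: [0.942, -0.334, -0.0, 0.0]
contact_force: [0.2, -0.2, 0.5]
gripper_width: 85.5
```

Request:
apply_moves --plan '[-1,0.03,-0.3,0,0,-1,0.03,-0.3,0,0,-1,0.03,-0.3,0,0,-1,0.03,-0.3,0,0,-1,0.03,-0.3,0,0,-1,0.03,-0.3,0,0,-1,0.03,-0.3,0,0,-1,0.03,-0.3,0,0]'

```text
clock: 1.43
position: [457.9, 117.1, 249.6]
ee_rot: [0.942, -0.336, -0.001, 0.001]
contact_force: [-0.8, 0.3, 0.2]
gripper_width: 85.8
```

Request:
apply_moves --plan '[-1,0.05,-0.32,0,0,-1,0.05,-0.32,0,0,-1,0.05,-0.32,0,0,-1,0.05,-0.32,0,0,-1,0.05,-0.32,0,0,-1,0.05,-0.32,0,0,-1,0.05,-0.32,0,0,-1,0.05,-0.32,0,0]'

```text
clock: 2.1
position: [508.9, -201.0, 249.3]
ee_rot: [0.942, -0.335, -0.0, 0.0]
contact_force: [0.2, 0.9, 0.5]
gripper_width: 85.5
```

Request:
apply_moves --plan '[-1,0.006,-0.04,0,0,-1,0.012,-0.07,0,0,-1,0.015,-0.09,0,0,-1,0.015,-0.094,0,0,-1,0.015,-0.094,0,0,-1,0.015,-0.094,0,0]'

```text
clock: 2.6
position: [523.7, -291.8, 249.2]
ee_rot: [0.942, -0.335, -0.001, -0.0]
contact_force: [1.0, 0.1, 0.6]
gripper_width: 85.6
```

```bash
cat >> h.py <<'E'
from scipy.spatial.transform import Rotation as Ro
def wcloud(im):
    K=im['camera_matrix'];z=im['range_z'];v,u=np.mgrid[:z.shape[0],:z.shape[1]]
    P=np.stack([(u-K[0,2])/K[0,0]*z,(v-K[1,2])/K[1,1]*z,z],-1)
    M=im['mount'];P=P@M[:3,:3].T+M[:3,3]
    s=im['state'];W=P@Ro.from_quat(s['ee_rot']).as_matrix().T+s['position'];W[z==0]=np.nan;return W
def bar(W,z0,z1):
    P=W.reshape(-1,3);P=P[(P[:,2]>z0)&(P[:,2]<z1)]
    r=cv2.minAreaRect(P[:,:2].astype(np.float32))
    w,V=np.linalg.eigh(np.cov(P[:,:2].T));a=np.degrees(np.arctan2(V[1,1],V[0,1]))%180
    print(len(P),P.mean(0).round(1),'ang',a.round(1),'rect',np.round(r[0],1),np.round(r[1],1),round(r[2],1))
E
python3 - <<'E'
from h import *
im=grab('wrist','w1');W=wcloud(im);s=im['state'];print(s['position'],Ro.from_quat(s['ee_rot']).as_euler('ZYX',degrees=True))
m=np.hypot(W[...,0]-523,W[...,1]+295)<95
W[~m]=np.nan
print(np.histogram(W[...,2][m],bins=range(-10,130,10)))
bar(W,90,115);bar(W,46,56);bar(W,54,63)
E
```

```text
[ 523.70774203 -291.82274403  249.21649843] [-3.90867071e+01  7.23272103e-02  1.79992234e+02]
(array([6336, 3879,    9,   18,   15,   24, 5385, 1347,   47,   23,   16,
        857,    0]), array([-10,   0,  10,  20,  30,  40,  50,  60,  70,  80,  90, 100, 110,
       120]))
873 [ 525.6 -299.4  103.4] ang 142.9 rect [ 524.1 -298.4] [14.  56.2] 52.9
781 [ 535.  -306.8   52.2] ang 142.8 rect [ 523.8 -298.7] [102.7 143.4] 87.1
5030 [ 527.7 -301.1   57.9] ang 52.7 rect [ 524.3 -298.2] [102.5 102.9] 8.5
```

View pics/w1.png

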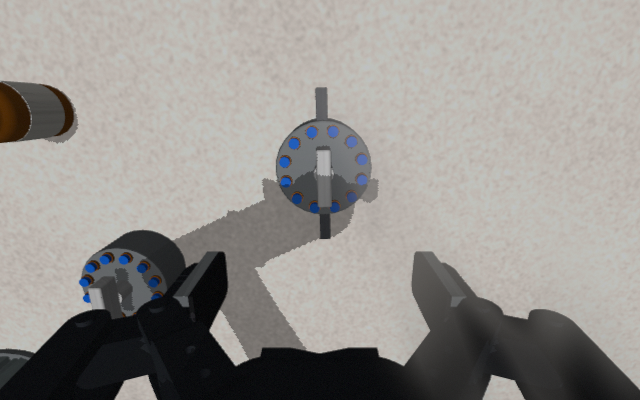

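The wrist view shows the eared carousel's bar at (323,180), almost in line with the tool, and the plain one is well clear at (125,270). The centre is about (524, -297.5) and the bar is at 142.9°. I'm going down.

Request:
apply_moves --plan '[-1,0.0005,-0.0055,-0.03,2,-1,0.0005,-0.0055,-0.06,2,-1,0.0005,-0.0055,-0.09,2,-1,0.0005,-0.0055,-0.12,2,-1,0.0005,-0.0055,-0.145,2,-1,0.0005,-0.0055,-0.16,2,-1,0.0005,-0.0055,-0.171,2,-1,0.0005,-0.0055,-0.171,2]'

```text
clock: 3.32
position: [523.3, -296.2, 76.7]
ee_rot: [0.948, -0.317, -0.002, -0.0]
contact_force: [-0.0, -0.3, -0.4]
gripper_width: 85.7
```

Request:
apply_moves --plan '[1,0,0,0,0,1,0,0,0,0,1,0,0,0,0,1,0,0,0,0,1,0,0,0,0,1,0,0,0,0,1,0,0,0,0,1,0,0,0,0]'

```text
clock: 3.98
position: [525.1, -298.0, 79.6]
ee_rot: [0.948, -0.318, 0.001, 0.0]
contact_force: [-0.2, 0.5, 4.2]
gripper_width: 12.9
```

Run:
```python
from h import *
im=grab('side','s1');c=im['color'][100:250,300:480,::-1]
cv2.imwrite('pics/s1c.png',np.clip(cv2.resize(c,None,fx=4,fy=4)*1.6,0,255).astype(np.uint8))
s=im['state'];print(s['position'],s['contact_force'],s['gripper_width'],Ro.from_quat(s['ee_rot']).as_euler('ZYX',degrees=True))
```

```text
[ 525.096025   -298.04341758   79.57697301] [-0.17784928  0.48685606  4.15964074] 12.915915927799784 [-3.70661090e+01 -8.82266627e-02 -1.79974439e+02]
```

View pics/s1c.png

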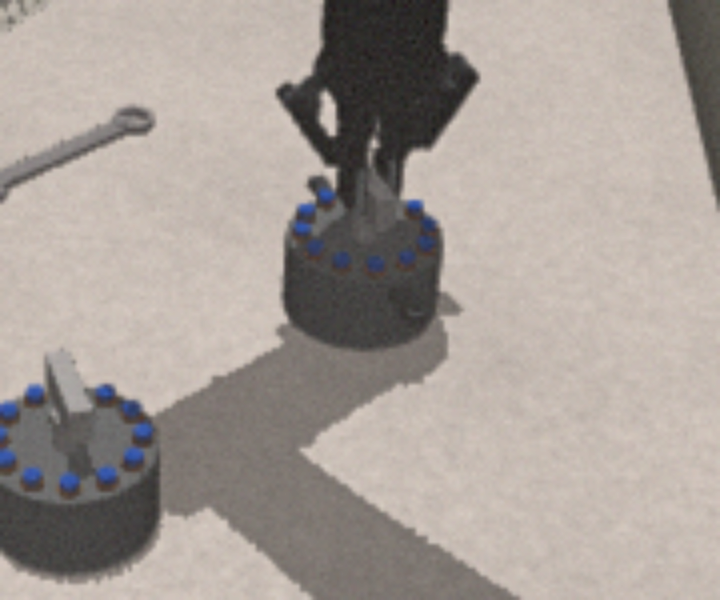

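The side view shows the bar held between the fingers at (375,190). I'm lifting.

Request:
apply_moves --plan '[1,0,0,0.015,0,1,0,0,0.03,0,1,0,0,0.055,0,1,0,0,0.08,0,1,0,0,0.11,0,1,0,0,0.14,0,1,0,0,0.165,0,1,0,0,0.165,0]'

```text
clock: 4.7
position: [526.4, -299.0, 248.6]
ee_rot: [0.948, -0.318, 0.005, 0.0]
contact_force: [1.7, -0.9, -2.8]
gripper_width: 12.6
```

Run:
```python
from h import *
im=grab('wrist','w2');im=pickle.load(open('pics/w2.pkl','rb'));W=wcloud(im);s=im['state'];print(s['position'],s['contact_force'],s['wrist_torque'],s['gripper_width'])
im=grab('top','t2')
cv2.imwrite('pics/t2c.png',cv2.resize(im['color'][130:290,360:560,::-1],None,fx=4,fy=3.7))
```

```text
[ 526.36068165 -299.04388795  248.64367214] [ 1.67304431 -0.87782173 -2.78091327] [-0.13436239 -0.20636641 -0.03630717] 12.635562373800687
```

View pics/w2.png

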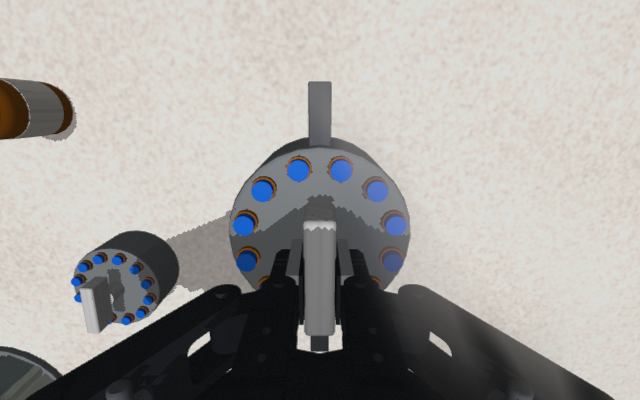

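The carousel is held straight in the jaws, with its ear at (320,110) and its bar at (320,270). I measure its pose in the tool frame.

```bash
cat >> h.py <<'E'
def held(im,zoff=(-8,60)):
    """tool-frame analysis"""
    K=im['camera_matrix'];z=im['range_z'];v,u=np.mgrid[:z.shape[0],:z.shape[1]]
    P=np.stack([(u-K[0,2])/K[0,0]*z,(v-K[1,2])/K[1,1]*z,z],-1)
    M=im['mount'];P=P@M[:3,:3].T+M[:3,3];P[z==0]=np.nan;return P
E
python3 - <<'E'
from h import *
im=pickle.load(open('pics/w2.pkl','rb'));P=held(im)
c=im['color'].astype(int)
for (u,v) in [(320,95),(320,130),(300,200),(320,230),(340,172),(300,170)]: print(u,v,P[v,u].round(1),c[v,u])
# blue caps centroid
m=((c[...,2]-c[...,0])>40)&(P[...,2]<60);m[:140]=0
n,l,st,ce=cv2.connectedComponentsWithStats(m.astype(np.uint8))
Q=[]
for i in range(1,n):
    if st[i,4]>60: q=np.nanmedian(P[l==i],0);Q.append(q);print(ce[i].round(),st[i,4],q.round(1))
top=(P[...,2]>5)&(P[...,2]<40)&(c.min(-1)>60)&((c.max(-1)-c.min(-1))<15)
top[:140]=0
q=P[top];print(len(q));h=np.histogram(q[:,2],bins=range(5,42,2));print(h)
# ear in tool frame
e=P[85:130,300:340].reshape(-1,3);e=e[np.abs(e[:,2]-np.nanmedian(e[:,2]))<8]
for a in np.arange(58,86,6):
    s=(np.abs(e[:,0])>a)&(np.abs(e[:,0])<a+6);
    if s.sum()>5: print(a,np.median(e[s],0).round(1),(e[s,1].min()+e[s,1].max())/2)
b=P[225:330,305:335].reshape(-1,3);print('bar',np.nanmedian(b,0))
E
```

```text
320 95 [76.7  0.8 27.1] [111 112 114]
320 130 [59.1  0.8 27.9] [ 98 100 103]
300 200 [ 22.2 -10.   21.9] [123 127 130]
320 230 [ 23.9   0.8 -24.8] [122 121 121]
340 172 [39.6 10.9 13. ] [ 61 111 204]
300 170 [40.3 -9.3 14.4] [ 35 106 213]
[298. 170.] 387 [ 40.4 -10.3  13.9]
[341. 171.] 384 [40.1 11.3 13.9]
[262. 191.] 383 [ 29.5 -29.1  14. ]
[377. 191.] 359 [29.3 30.1 13.9]
[243. 225.] 374 [ 10.9 -39.8  14. ]
[396. 226.] 325 [10.4 41.1 13.9]
[246. 261.] 344 [-10.3 -39.7  13.9]
[393. 262.] 262 [-11.2  40.9  13.8]
12051
(array([    0,     0,     0,     2,     6,    13,    43,   924, 10069,
         687,    56,   160,    24,    16,    16,    18,    11,     6]), array([ 5,  7,  9, 11, 13, 15, 17, 19, 21, 23, 25, 27, 29, 31, 33, 35, 37,
       39, 41]))
58 [61.7  0.8 27.9] 0.5856684462721682
64 [67.3  0.8 27.8] 0.8255711704032813
70 [73.3  0.8 27.9] 0.5705137183159401
76 [78.7  0.3 27.9] 0.5599495035466528
bar [  2.31443044   0.78411771 -24.12407462]
```

The mid is 28 mm below the TCP, level, aligned with tool x, and centred within 1 mm. I'm carrying it high over to the well; its bottom is at about 168 mm.

Request:
apply_moves --plan '[1,0,0.02,0,2,1,0,0.055,0,6,1,0,0.09,0,10,1,0,0.125,0,14,1,0,0.16,0,18,1,0,0.195,0,22,1,0,0.23,0,25.5,1,0,0.265,0,25.5]'

```text
clock: 5.47
position: [522.2, -31.4, 240.2]
ee_rot: [0.995, -0.1, -0.003, 0.0]
contact_force: [0.3, 0.3, -4.2]
gripper_width: 13.0
```

Request:
apply_moves --plan '[1,0,0.035,0,0,1,0,0.07,0,0,1,0,0.105,0,0,1,0,0.14,0,0,1,0,0.175,0,0,1,0,0.21,0,0,1,0,0.245,0,0,1,0,0.265,0,0]'

```text
clock: 6.13
position: [522.7, 234.7, 239.8]
ee_rot: [0.995, -0.1, -0.003, 0.001]
contact_force: [1.3, -0.4, -4.9]
gripper_width: 12.8
```

Request:
apply_moves --plan '[1,0,0.035,0,0,1,-0.002,0.065,0,0,1,-0.002,0.083,0,0,1,-0.002,0.083,0,0,1,-0.002,0.083,0,0,1,-0.002,0.083,0,0]'

```text
clock: 6.63
position: [521.6, 314.0, 241.6]
ee_rot: [0.995, -0.101, -0.002, 0.002]
contact_force: [0.2, -0.2, -3.5]
gripper_width: 12.9
```

Run:
```python
from h import *
from scipy.optimize import least_squares
s=arm.read_state();print(s['position'],Ro.from_quat(s['ee_rot']).as_euler('ZYX',degrees=True))
w=grab('wrist','w3');sd=grab('side','s3')
W=wcloud(w);S=cloud(sd);T=cloud(pickle.load(open('pics/top0.pkl','rb')));S0=cloud(pickle.load(open('pics/side0.pkl','rb')))
for n,W in(('wrist',W),('side',S0),('top',T)):
    P=W.reshape(-1,3);P=P[(np.hypot(P[:,0]-521,P[:,1]-318)<125)]
    def fit(z0,z1,rin,rout):
        Q=P[(P[:,2]>z0)&(P[:,2]<z1)][:,:2]
        f=lambda c:np.r_[np.maximum(np.hypot(*(Q-c).T)-rout,0),np.maximum(rin-np.hypot(*(Q-c).T),0)]
        r=least_squares(f,[521,318],loss='soft_l1',f_scale=1)
        d=Q-r.x;a=np.sort(np.degrees(np.arctan2(d[:,1],d[:,0]))%180)
        h=np.histogram(a,bins=np.arange(0,181,2))[0]
        on=np.where(h>0.3*np.median(h[h>0]))[0]*2
        print(n,(z0,z1),len(Q),r.x.round(1),round(r.cost),'ang bins',on[[0,-1]] if len(on) else '', [int(on[i]) for i in range(len(on)) if i==0 or on[i]-on[i-1]>2 or (i+1<len(on) and on[i+1]-on[i]>2)])
    fit(91,97,70,98);fit(83.5,89,60,98);fit(67,73,60,98);fit(60,97,60,98)
```

```text
[521.63109169 313.95104079 241.6195541 ] [-1.16120937e+01  1.68436114e-01  1.79785766e+02]
wrist (91, 97) 2952 [523.1 317.3] 92 ang bins [ 92 144] [92]
wrist (83.5, 89) 5336 [522.4 317.1] 7 ang bins [12 92] [12]
wrist (67, 73) 2213 [523.6 317.9] 5 ang bins [  0 178] [0, 14, 94, 96, 128]
wrist (60, 97) 11204 [523.6 317.2] 114 ang bins [  0 178] [0, 156, 172]
side (91, 97) 1172 [522.2 318.2] 67 ang bins [ 94 146] [94]
side (83.5, 89) 2033 [521.2 319.2] 14 ang bins [12 96] [12]
side (67, 73) 1332 [521.9 319.6] 23 ang bins [  0 178] [0, 26, 30, 34, 36, 72, 86, 90, 102, 126]
side (60, 97) 5458 [521.7 319. ] 148 ang bins [  0 178] [0]
top (91, 97) 670 [519.9 318.4] 31 ang bins [ 94 146] [94]
top (83.5, 89) 1228 [520.5 318.4] 14 ang bins [12 94] [12]
top (67, 73) 739 [519.9 316.3] 2 ang bins [  0 178] [0, 18, 22, 24, 30, 34, 38, 42, 48, 52, 64, 68, 72, 76, 80, 104, 108, 112, 116, 118, 128]
top (60, 97) 3207 [520.6 318. ] 72 ang bins [  0 178] [0]
```

View pics/w3.png

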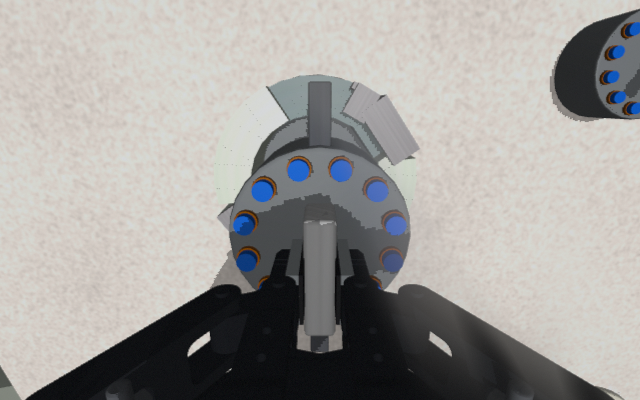

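View pics/s3.png

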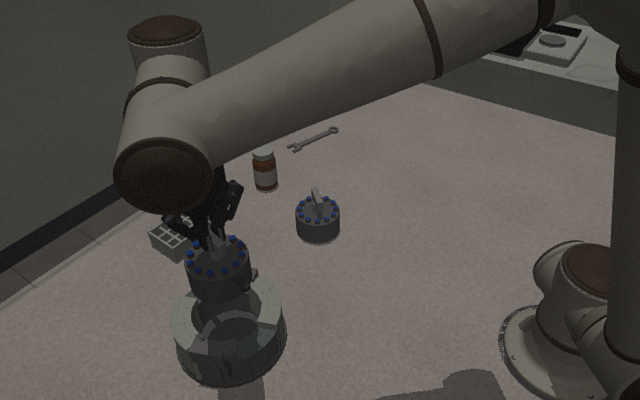

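The wrist view shows the ear at (320,105), inside the gap between the wall edge (283,95) and the hook (352,95). I shift by (+1.3, +4) mm and lower in stages.

Request:
apply_moves --plan '[1,0.0013,0.004,0,0.5,1,0.0013,0.004,-0.02,0.5,1,0.0013,0.004,-0.04,0.5,1,0.0013,0.004,-0.055,0.5,1,0.0013,0.004,-0.065,0.5,1,0.0013,0.004,-0.07,0.5,1,0.0013,0.004,-0.07,0.5]'

```text
clock: 7.32
position: [523.6, 318.5, 172.8]
ee_rot: [0.995, -0.097, -0.001, 0.001]
contact_force: [0.7, -1.0, -5.2]
gripper_width: 12.9
```

Run:
```python
from h import *
w=grab('wrist','w4');s=w['state'];print(s['position'],s['contact_force'],Ro.from_quat(s['ee_rot']).as_euler('ZYX',degrees=True))
from scipy.optimize import least_squares
P=wcloud(w).reshape(-1,3);P=P[(np.hypot(P[:,0]-521,P[:,1]-318)<125)]
for z0,z1,a,b in((91,97,70,98),(83.5,89,60,98),(67,73,60,98)):
    Q=P[(P[:,2]>z0)&(P[:,2]<z1)][:,:2]
    f=lambda c:np.r_[np.maximum(np.hypot(*(Q-c).T)-b,0),np.maximum(a-np.hypot(*(Q-c).T),0)]
    r=least_squares(f,[521,318],loss='soft_l1',f_scale=1);print(len(Q),r.x-s['position'][:2],r.cost)
```

```text
[523.60470423 318.53359115 172.83434786] [ 0.69879862 -0.99892677 -5.16733855] [-1.11045223e+01  6.09298877e-02  1.79910926e+02]
6197 [-1.49985845 -1.48392023] 399.92375577264704
10868 [-1.69180226 -1.434382  ] 24.781675791723366
4069 [-0.71946547  0.40391966] 1.7253561665230206
```

View pics/w4.png

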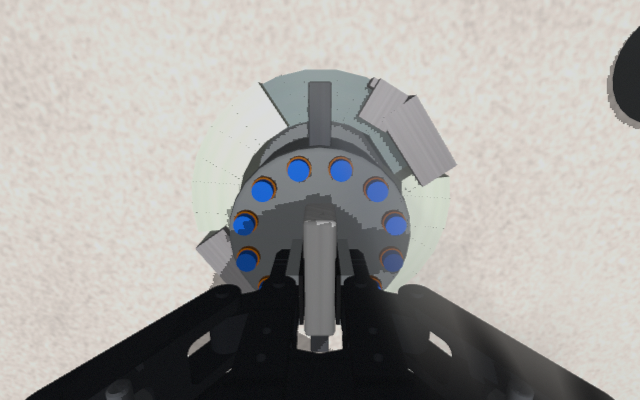

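The ear sits mid-gap between (272,100) and (362,105), and the centre is within about 1 mm. I'm lowering to just above the ledge.

Request:
apply_moves --plan '[1,-0.001,0,-0.01,0,1,-0.001,0,-0.02,0,1,-0.001,0,-0.03,0,1,-0.001,0,-0.04,0,1,-0.001,0,-0.05,0,1,-0.001,0,-0.055,0,1,-0.001,0,-0.058,0,1,-0.001,0,-0.058,0]'

```text
clock: 8.03
position: [522.5, 318.8, 114.7]
ee_rot: [0.995, -0.097, -0.001, 0.001]
contact_force: [-0.5, -0.2, -4.9]
gripper_width: 12.6
```

Request:
apply_moves --plan '[1,0,0,-0.002,0,1,0,0,-0.004,0,1,0,0,-0.006,0,1,0,0,-0.006,0]'

```text
clock: 8.37
position: [522.6, 319.0, 109.6]
ee_rot: [0.995, -0.097, -0.0, 0.0]
contact_force: [-0.1, 0.3, -4.6]
gripper_width: 13.1
```

Request:
apply_moves --plan '[1,0,0,-0.001,0,1,0,0,-0.002,0,1,0,0,-0.003,0,1,0,0,-0.003,0]'

```text
clock: 8.7
position: [522.7, 319.0, 106.6]
ee_rot: [0.995, -0.097, -0.0, 0.0]
contact_force: [-0.3, -0.5, -3.5]
gripper_width: 12.9
```

Almost touching the ledge. Starting the clockwise twist.

Request:
apply_moves --plan '[1,0,0,0,-4,1,0,0,0,-8,1,0,0,0,-12,1,0,0,0,-16,1,0,0,0,-20,1,0,0,0,-24,1,0,0,0,-28,1,0,0,0,-28]'

```text
clock: 9.37
position: [522.8, 319.1, 106.8]
ee_rot: [0.942, -0.335, 0.0, -0.0]
contact_force: [-0.0, 0.9, -5.1]
gripper_width: 12.4
```

Request:
apply_moves --plan '[1,0,0,0,-4,1,0,0,0,-8,1,0,0,0,-12,1,0,0,0,-16,1,0,0,0,-20,1,0,0,0,-24,1,0,0,0,-27,1,0,0,0,-27]'

```text
clock: 10.03
position: [522.8, 319.1, 106.8]
ee_rot: [0.838, -0.545, 0.0, -0.0]
contact_force: [-0.2, -0.2, -4.3]
gripper_width: 12.8
```

Run:
```python
from h import *
w=grab('wrist','w5');s=w['state'];print(s['position'],s['contact_force'],s['wrist_torque'],Ro.from_quat(s['ee_rot']).as_euler('ZYX',degrees=True))
```

```text
[522.80865499 319.08738871 106.81656579] [-0.22731452 -0.16089986 -4.34032398] [-0.04041097 -0.05708103  0.01316988] [-6.60359581e+01  8.95764636e-04 -1.79993950e+02]
```

View pics/w5.png

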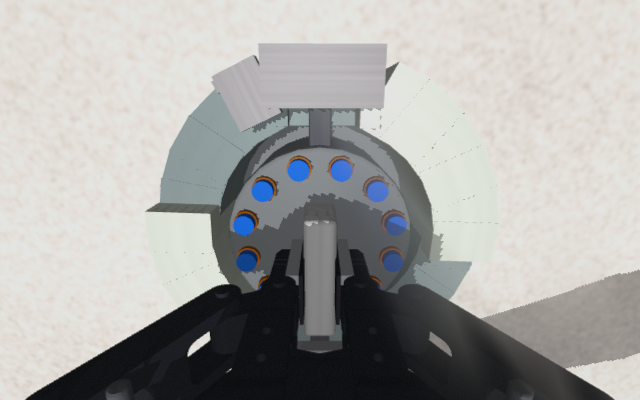

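The ear at (320,125) is under the hook, between the notch edges at about (288,118) and (360,118). I'm lowering into the notches.

Request:
apply_moves --plan '[1,0,0,-0.002,0,1,0,0,-0.004,0,1,0,0,-0.006,0,1,0,0,-0.007,0,1,0,0,-0.007,0,1,0,0,-0.007,0]'

```text
clock: 10.58
position: [522.7, 319.0, 99.6]
ee_rot: [0.838, -0.545, 0.0, 0.0]
contact_force: [0.5, 0.5, -4.7]
gripper_width: 12.9
```

Request:
apply_moves --plan '[1,0,0,-0.001,0,1,0,0,-0.0015,0,1,0,0,-0.0015,0,1,0,0,-0.0015,0]'

```text
clock: 10.92
position: [522.8, 319.1, 98.3]
ee_rot: [0.838, -0.545, -0.0, 0.0]
contact_force: [0.8, 0.3, -3.8]
gripper_width: 13.2
```

Seated, or within a millimetre of it. Releasing.

Request:
apply_moves --plan '[0.3,0,0,0,0,0.3,0,0,0,0,0,0,0,0,0,0,0,0,0,0,0,0,0,0,0,0,0,0,0,0]'

```text
clock: 11.42
position: [522.9, 319.2, 98.6]
ee_rot: [0.838, -0.545, 0.0, -0.0]
contact_force: [0.1, 0.3, 0.1]
gripper_width: 42.9
```

Request:
apply_moves --plan '[0,0,0,0.01,0,0,0,0,0.025,0,0,0,0,0.045,0,0,0,0,0.07,0,0,0,0,0.1,0,0,0,0,0.13,0,0,0,0,0.15,0,0,0,0,0.15,0]'

```text
clock: 12.08
position: [525.0, 320.5, 255.3]
ee_rot: [0.838, -0.545, 0.002, -0.006]
contact_force: [-0.2, 0.5, 1.6]
gripper_width: 42.4
```

Run:
```python
from h import *
w=grab('wrist','w6');s=w['state'];print(s['position'],s['contact_force'],s['gripper_width'])
W=wcloud(w);d=np.hypot(W[...,0]-522.5,W[...,1]-318.5);W[(d>110)]=np.nan
bar(W,110,130)
Q=W[(d<50)&(W[...,2]>70)&(W[...,2]<82)];A=np.c_[Q[:,:2]-Q[:,:2].mean(0),np.ones(len(Q))]
p=np.linalg.lstsq(A,Q[:,2],rcond=None)[0];print('drum top plane',p,len(Q))
c=w['color'].astype(int);m=((c[...,2]-c[...,0])>40)&(d<60)
n,l,st,ce=cv2.connectedComponentsWithStats(m.astype(np.uint8))
print('caps',np.mean([np.nanmedian(W[l==i],0) for i in range(1,n) if st[i,4]>40],0),sum(st[1:,4]>40))
g=grab('side','s6')
cv2.imwrite('pics/s6c.png',np.clip(cv2.resize(g['color'][220:400,140:320,::-1],None,fx=3.3,fy=3.3)*1.6,0,255).astype(np.uint8))
```

```text
[525.03209544 320.45521152 255.32168705] [-0.18690576  0.47824454  1.57868477] 42.42320502329239
939 [522.8 316.9 121.4] ang 113.6 rect [521.9 318.5] [13.6 56.1] 24.0
drum top plane [-5.56408256e-04  4.69568271e-04  7.60300376e+01] 4953
caps [522.14145388 318.91491432  83.67342625] 12
```

View pics/w6.png

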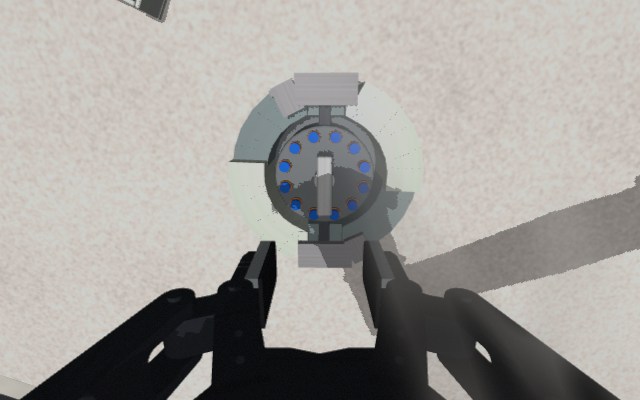

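View pics/s6c.png

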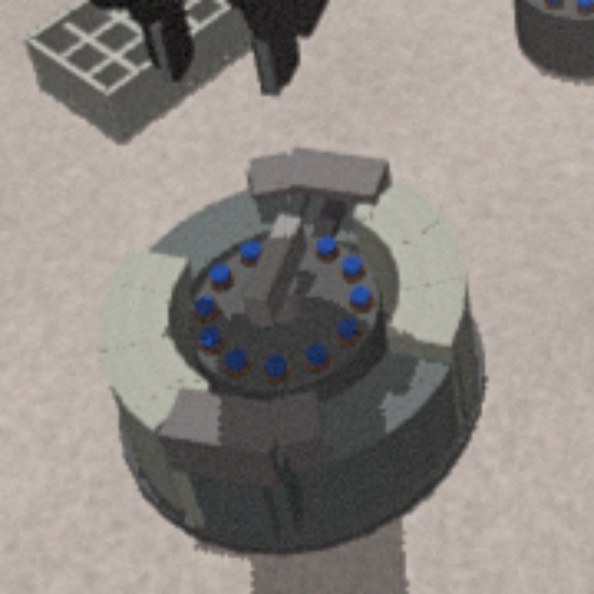

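Both ears are in the notches, at (322,115) and (322,230). The drum top is at 76 mm, so the mid is at 70 mm, with a bar angle of 113.6°, level, and the gripper is clear. A quick check of the plain carousel, then I hand in.

Run:
```python
from h import *
W=cloud(grab('top','t6'));bar(W[160:230,300:370],90,115)
s=arm.read_state();print(s['clock'],np.abs(s['joint_vel']).max());print(arm.job_done())
```

```text
136 [561.6 -18.8 103.4] ang 140.3 rect [562.  -18.8] [13.9 55. ] 50.4
12.2333 0.02660230988967384
the job is handed in; nothing more can be done
None
```

The eared carousel is locked in the well and released, and I handed the job in at 12.2 s. No verdict came back, so success rests on my own checks below.

I gripped the carousel by its bar and carried it over the plain one with about 60 mm of clearance. I lowered it with the ears in the gaps, twisted it 55° clockwise under the hooks, set it down in the notches, let go and raised the gripper clear.

| Last check | Measured | Limit |
|---|---|---|
| Mid point above the bench | 70.0 mm (ledge at 70) | 66 to 74 upper, 64 lower |
| Distance between axes | about 1–2 mm | 20 mm |
| Bar against notch line | 113.6° against about 113.5° | 0.3 rad (17°) |
| Tilt | below 0.001 rad | 0.06 rad |
| Plain carousel | within 0.5 mm of its start | 30 mm |

- **Small disagreements:** the three cameras put the well axis 1–3 mm apart. The measured arm position also wandered by 1–2 mm. Neither was large enough to matter.
- **Forces:** at the end of each move call the wrist force was no more than about 5 N, mostly the carousel's weight.

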